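Level the appliance stand with its sprung foot

ROBOT

A 6-joint arm with a two-finger parallel gripper is mounted at the origin on a cart in front of the work surface, level with it; the furniture and walls round the work are solid. World frame = base frame: x ahead of the robot, y to its left, z up, the work surface at z = 0. Lengths are in m, angles in rad, forces in N, time in s.
With the tool pointing down it reaches from about 0.35 to 0.775 m from the base axis. Payload 7.3 kg.
Tool frame: the origin (TCP) lies midway between the tips of the shut fingers; the grasp point (between the pads) lies 19 mm behind it (robot.grip_depth is the z of the grasp point in the tool frame, in m); z points along the fingers, y is the line along which they close (so a half turn about z gives the same grasp; the last joint's range is limited). The gripper opens to 92 mm and grips with 3 to 60 N. Pads are 19 mm wide; open, the fingers measure 130 mm over their backs; the gripper's body (75 mm by 190 mm) begins 47 mm behind the grasp point.
Start: joints at [1.125, 0.342, 1.524, -0, 1.275, -0.146], TCP at [0.155, 0.502, 0.227] pointing down, gripper open.
Joint ranges: [-2.53, 2.53], [-0.77, 2.02], [0.04, 2.7], [-1, 4.14], [0.28, 2.66], [-3.11, 3.11]. Speed limits (rad/s): [2.57, 2.57, 3.14, 3.14, 3.14, 3.14].

INTERFACE

Orientations are given as [roll, pitch, yaw] about the fixed x, y, z axes, in that order (R = Rz(yaw) Ry(pitch) Rx(roll)).
In Python, from cell import robot, viewer gives the robot as it stands.
- The arm moves only by the tool step_arm, never from a script. Its argument "increments" is a list of rows, each an object with "delta_pos": the shift along the tool's x, y, z in cm, a list of three; "dr": the turn, a rotation vector about the tool's x, y, z in degrees, a list of three; "fingers": the closure, from -1 (fully open) to 1 (shut), so that 0 is half open. In form: [{"delta_pos": [tx, ty, tz], "dr": [wx, wy, wz], "fingers": fingers}, ...]. A call has exactly 5 rows; each row is the pose to reach, as a shift and turn from the pose commanded when the call began, along the tool's axes at that moment; what a row does not reach only later rows make up. A row lasts 1/8 s, in which the tool goes at most 62.5 mm and 10.7 degrees, less where a joint would pass 70% of its speed; a pose out of reach is approached as far as the arm can. A call with a gripper value outside its range is refused whole. The fingers move at their own pace and stop on an object; "newtons" is the grip in N (left out, the last holds). Time passes only in rows, so rows that repeat a pose let the fingers close, or fill a call up. It gives the time, the measured TCP pose, the force, the opening and the grip force at its end, in the units of the state.
- robot.observe(): the state, without advancing time (a new reading comes with each control period).
- viewer.read_camera(name): name is "side" or "top" or "wrist"; returns the picture (400x640x3 uint8, red, green, blue); there is no depth.
- viewer.camera_params(name): a dict with "K" (3x3 intrinsics, pixels), "T" (4x4, takes a point from camera to world coordinates). Camera axes: x right, y down, z forward; pixel columns grow to the right and rows downward; lengths in m; the calibration is good to about 2 mm. A picture is of the moment at which its call begins: read the wrist's pose just before it. camera_params takes no time and is no camera call; for the wrist camera it gives the pose at the moment of the call.
- robot.hand_in(): hands the job in; it is judged then, once.
The state is a dict: "time": time; "qpos": joint angles; "qvel": joint speeds; "joint_efforts": joint torques, N m; "tool_pos": TCP position; "tool_rot": TCP orientation; "contact_force": force on the tool from outside, world axes, zero at the start; "torque": the same for the moment, N m; "opening": finger opening in m; "grip_force": force on a finger pad.
Only numpy, scipy, OpenCV 4.12 (cv2) and the standard library are available. Lean on these libraries where they do the work, as an engineer would, in place of code of your own. Each camera call takes 0.05 s, during which the arm holds its last target. There are 200 camera calls.

TASK

Level the wooden appliance stand. First lift the spice jar off its board and stand it upright on the worktop, out of the way; then take hold of the black wing knob of the levelling foot, push that end of the board fully down to its stop, and turn the knob clockwise until the bubble of the spirit level lies between its two lines. Finish while still holding the knob with the board pressed down to its stop and the bubble centred; leave the level where it lies on the board and do not disturb the other things.

Things in the scene. Friction and masses are not known exactly. Their poses are not given: they have to be found in the camera images.
- riser: the appliance stand, fixed to the worktop: a steel base plate 170 (x) x 300 (y) x 10 mm that carries a light wooden board 170 x 300 x 18 mm, whose top is 54 mm above the worktop when level. Origin: centre of the underside of the base; x points away from the robot, y to the left, along the stand. The board is hinged at its left (+y) end, on an axis along x at y = +140 mm, 32 mm up; its right (-y) end stands on a sprung levelling foot under the knob, at x = -45, y = -110 mm
- jar: spice jar with a gold cap, 42 x 42 x 96 mm, about 0.11 kg, standing on the board beside the knob, in the way of a hand that takes the knob; cap round, 41 mm wide, from 76 mm up to its top. Origin: centre of its underside, z up
- knob_grip (a point): the wing knob of the levelling foot: the point on its axis 37 mm above the board. Black plastic: a bar grip 42 mm long, 14 mm thick and 30 mm high on a disc 44 mm across; the bar stands from 23 mm below this point (disc top) to 7 mm above it. The point's x axis runs along the bar, z up. It sits in a steel collar 68 mm across, 6 mm high, on the board; with the board it sinks when pressed
- knob (a joint): angle of the wing knob relative to the board, rad, grows as it turns clockwise seen from above, 0 to 2.6, starts between 0 and 0.85. Stiff (about 0.15 to 0.2 N m); stays where it is left. Clockwise raises the knob end of the board, by about 3 mm per rad. From the start the level needs between about 0.5 and 1.5 rad clockwise
- press (a joint): how far the board is pressed down on its sprung foot, rad: 0 = sprung up, 0.022 = fully down on its stop (5.5 mm at the knob). Starts at 0. Pushing it down at the knob takes about 5 N at first and 14 N at the stop; it springs up again when let go. The spirit level reads true only with the board fully down
- level: spirit level lying loose on the far half of the board, along it: aluminium, 30 x 221 x 50 mm, 0.4 kg, black end caps, a green vial 21 mm thick across the window in its middle. Origin: centre of its underside; y runs along it, towards the hinge end of the stand
- vial (a point): centre of the level's vial, 34 mm above the level's underside. Two black lines round the vial have their inner edges 15 mm either side of it
- bubble_mid (a point): middle of the pale bubble, 22 mm long, at the top of the green vial. It moves along the level's y axis, at most 24 mm either side of the vial's centre, towards the higher end: 1.8 mm per mrad of slope (about 20 mm per rad of the knob); settles in under 1 s. It lies between the lines while its middle is within 4 mm of the vial's centre. Pushing harder shifts it about 0.5 mm per N to the hinge end
- mug: patterned mug, 79 x 115 x 98 mm, a bystander left of the stand
- timer: kitchen timer, 65 x 65 x 48 mm, a bystander right of the stand
- tumbler: glass tumbler, 81 x 81 x 98 mm, a bystander left of the stand
Things that resemble listed ones, but are neither listed nor needed, are in the scene too. What is shaped like the jar but green or orange is not meant.

How it is judged:
On the way, in this order (a step that is already met when the one before it is completed fails the run):
1. the spice jar stands upright on the worktop, let go (height (world z) of jar below 0.006 m and angle between jar's own z axis and vertical below 0.12 rad and linear speed of jar below 0.03 m/s and contact force between the fingers and jar below 0.1 N), for 0.2 s.
2. the knob is held and its end of the board is pressed fully down (value of joint press above 0.018 rad and contact force between the fingers and knob above 4 N), for 0.1 s.
At the end, for the whole second after the job is handed in: the fingers still hold the knob with at least 4 N, the board is pressed down to within 0.004 rad (1 mm at the knob) of its stop, the bubble is within 4.5 mm of the centre of the vial, and the jar stands upright, at rest on the worktop, not touched by the fingers (all of step 1 and all of step 2 and y of bubble_mid in the frame of level between -0.0045 and 0.0045 m); the arm keeps its last pose, push and grip.
It fails at once if the spirit level is pushed out of its place or lifted (distance of level from where it was at the start of the episode above 0.03 m).
It fails at once if the spice jar is tipped over (angle between jar's own z axis and vertical above 0.8 rad).
It fails at once if the mug is knocked or pushed away (distance of mug from where it was at the start of the episode above 0.03 m).
It fails at once if the kitchen timer is knocked or pushed away (distance of timer from where it was at the start of the episode above 0.03 m).
It fails at once if the tumbler is knocked or pushed away (distance of tumbler from where it was at the start of the episode above 0.03 m).
It also fails if it takes over 61 s, if anything falls off the work surface, if the arm or the gripper's body presses on something with over 40 N, if the wrist force passes 120 N, or if a joint passes its speed limit or range.

## Working session

There is one attempt and no reset: what is moved stays moved. The work goes in short steps, Python scripts to look and compute and a tool call to move; the robot and the scene stay as the last step left them, time stands still between calls to the robot, and variables do not carry over. Pictures are saved under pics/ and viewed, at most 10 in all, crops included, and the job is handed in when it is done.

Besides the shell and the picture viewer there is one more tool, called after "Call:" as a command line: name --argument value ..., lists and objects as JSON in quotes. step_arm: Moves the arm, as the interface text tells. Its arguments: {"type":"object","properties":{"increments":{"type":"array"},"newtons":{"type":"number"}},"required":["increments"]}

```bash
mkdir -p pics; ls
python3 - <<'E'
from cell import robot, viewer
import cv2, numpy as np
s=robot.observe(); print({k:np.round(v,3).tolist() for k,v in s.items()}, robot.grip_depth)
for n in("side","top"):
    p=viewer.camera_params(n); print(n,p["K"].tolist(),np.round(p["T"],4).tolist())
a=viewer.read_camera("side");b=viewer.read_camera("top")
cv2.imwrite("pics/side.png",a[:,:,::-1]);cv2.imwrite("pics/top.png",b[:,:,::-1])
E
```

```text
pics
{'time': 0.0, 'qpos': [1.125, 0.343, 1.525, -0.0, 1.275, -0.146], 'qvel': [-0.001, 0.001, -0.001, -0.001, -0.002, -0.0], 'joint_efforts': [-0.0, -43.124, -24.422, 0.072, 0.056, -0.0], 'tool_pos': [0.155, 0.501, 0.226], 'tool_rot': [-3.14, -0.0, 2.842], 'contact_force': [-1.063, 0.026, -0.994], 'torque': [0.024, -0.015, -0.029], 'grip_force': 0.0, 'opening': 0.092} -0.0188
side [[459.06277398468023, 0.0, 317.33441706026974], [0.0, 459.06277398468023, 200.4428194689735], [0.0, 0.0, 1.0]] [[0.9671, -0.1621, 0.1958, 0.2784], [-0.2542, -0.6037, 0.7556, -0.9734], [-0.0043, -0.7805, -0.6251, 0.9177], [0.0, 0.0, 0.0, 1.0]]
top [[458.3072950961921, 0.0, 316.9090148407789], [0.0, 458.3072950961921, 201.08892736924778], [0.0, 0.0, 1.0]] [[0.0134, -0.9905, 0.1368, 0.3869], [-0.9998, -0.0113, 0.0157, 0.0257], [-0.014, -0.137, -0.9905, 1.2896], [0.0, 0.0, 0.0, 1.0]]
```

View pics/side.png

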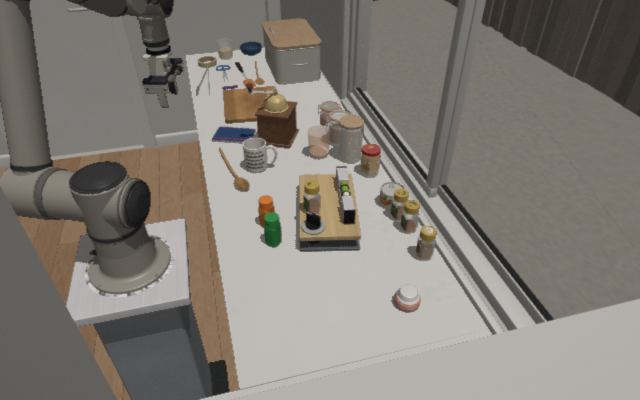

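View pics/top.png

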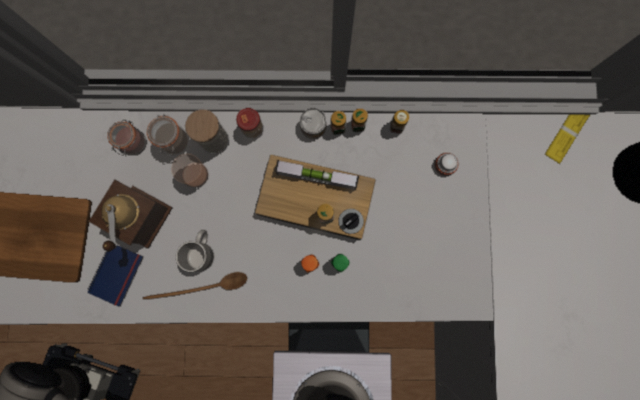

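Side view: the wanted jar stands on the board at (312,195), with the knob at (313,222). Candidates in the top view:
- Gold-capped jars on the worktop at (339,122), (359,119) and (399,120).
- Orange jar at (310,263) and green jar at (340,262).
- Gold-capped jar on the board beside the knob at (324,213). I choose this one.

I'll check it in a close crop.

```bash
cat > h.py <<'E'
import numpy as np, cv2
from cell import robot, viewer
def ray(n,u,v):
    p=viewer.camera_params(n);T=p["T"];d=T[:3,:3]@np.linalg.inv(p["K"])@[u,v,1];return T[:3,3],d
def onz(n,u,v,z):
    o,d=ray(n,u,v);return o+d*(z-o[2])/d[2]
def proj(n,P):
    p=viewer.camera_params(n);q=p["K"]@(np.linalg.inv(p["T"])@[*P,1])[:3];return q[:2]/q[2]
def tri(n1,a,n2,b):
    o1,d1=ray(n1,*a);o2,d2=ray(n2,*b);A=np.c_[d1,-d2];t=np.linalg.lstsq(A,o2-o1,rcond=None)[0]
    p,q=o1+t[0]*d1,o2+t[1]*d2;return (p+q)/2,np.linalg.norm(p-q)
E
python3 - <<'E'
from h import *
a=cv2.imread("pics/top.png")[145:250,245:385];b=cv2.imread("pics/side.png")[160:255,255:395]
f=lambda x:cv2.resize(x,None,fx=5.7,fy=None or 5.7,interpolation=cv2.INTER_CUBIC)
cv2.imwrite("pics/c1.png",np.clip(f(a).astype(float)*1.7,0,255).astype('uint8'));cv2.imwrite("pics/c2.png",f(b))
E
```

```text
(no output)
```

View pics/c1.png

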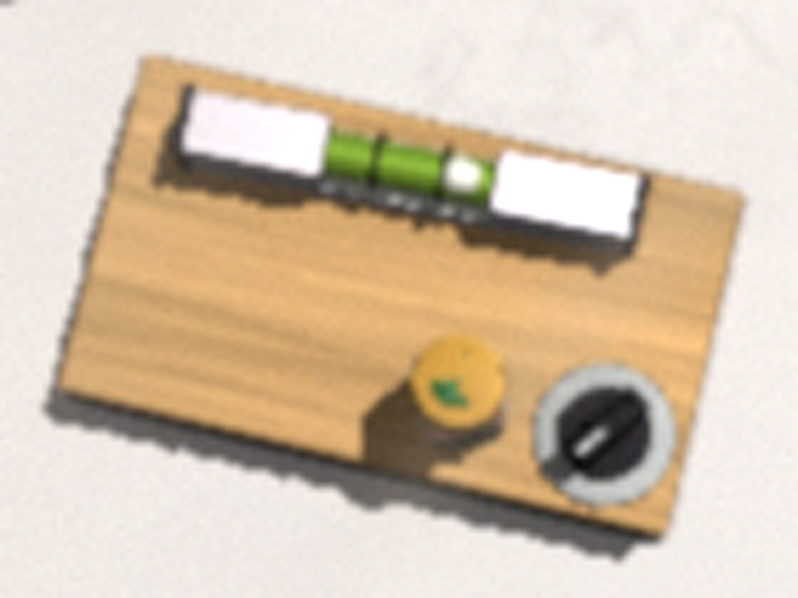

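View pics/c2.png

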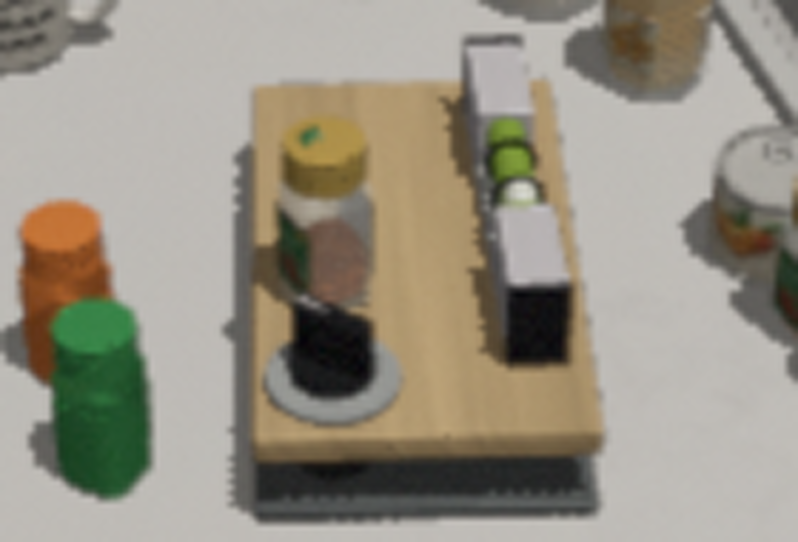

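The crops confirm it: gold cap with a leaf mark at top-crop (458,381), collar centre at (604,435). The bar runs roughly from (575,465) to (640,395). The bubble sits at the knob end (465,175).

Run:
```python
from h import *
t=lambda x,y:(x/5.7+245,y/5.7+145); s=lambda x,y:(x/5.7+255,y/5.7+160)
c=[onz("top",*t(*p),z)[:2] for p,z in [((148,57),.054),((58,390),.054),((745,195),.058),((662,535),.058)]]
c=np.array(c);ey=(c[0]+c[1]-c[2]-c[3])/2;print(c,ey,np.linalg.norm(ey));yaw=np.arctan2(-ey[0],ey[1])
ctr=c.mean(0);print("yaw",yaw,np.degrees(yaw),"ctr",ctr)
R=np.array([[np.cos(yaw),-np.sin(yaw)],[np.sin(yaw),np.cos(yaw)]])
print("knob from stand",ctr+R@[-.045,-.11])
print("collar",onz("top",*t(604,435),.065), onz("side",*s(333,375),.065))
print("cap",onz("top",*t(458,381),.153),onz("side",*s(326,143),.153),tri("top",t(458,381),"side",s(326,143)))
a,b=onz("top",*t(575,465),.1),onz("top",*t(640,395),.1);d=b-a;print("bar dir deg",np.degrees(np.arctan2(d[1],d[0])),(a+b)/2)
for n,p,z in [("green",(340,262),.096),("orange",(310,263),.096),("mug",(193,255),.095),("j1",(339,122),.1),("j3",(399,120),.1),("white",(447,163),.05)]: print(n,onz("top",*p,z).round(3))
l=[onz("top",*t(*p),.107) for p in [(185,125),(640,205)]];print("level ends",l)
```

```text
[[ 0.6847035   0.17400226]
 [ 0.52181374  0.2125601 ]
 [ 0.61903615 -0.11426375]
 [ 0.45621531 -0.07464591]] [0.06563289 0.28773601] 0.29512656509318924
yaw -0.22426412029440965 -12.849387589083866 ctr [0.57044217 0.04941317]
knob from stand [ 0.50210628 -0.04782471]
collar [ 0.50238643 -0.04684948  0.065     ] [ 0.50635949 -0.04898257  0.065     ]
cap [0.51703836 0.02228197 0.153     ] [0.52150654 0.02061927 0.153     ] (array([0.51946   , 0.02192244, 0.15200933]), np.float64(0.0046413827357744035))
bar dir deg -42.33553499132193 [ 0.50142346 -0.04639027  0.1       ]
green [ 0.394 -0.017  0.096]
orange [0.39  0.06  0.096]
mug [0.407 0.365 0.095]
j1 [ 0.766 -0.012  0.1  ]
j3 [ 0.773 -0.172  0.1  ]
white [ 0.668 -0.311  0.05 ]
level ends [array([0.63992042, 0.14963397, 0.107     ]), array([ 0.60461694, -0.06054004,  0.107     ])]
```

Positions: jar at (0.519, 0.022), knob at (0.503, -0.047), bar direction about -42°. I'm moving now: towards the jar, turning the tool +25° about its z so the yaw also suits the knob.

Call:
step_arm --increments '[{"delta_pos": [-4.9,-3.5,-0.5],"dr": [0,0,5],"fingers": -1},{"delta_pos": [-9.8,-7.0,-1],"dr": [0,0,10],"fingers": -1},{"delta_pos": [-14.7,-10.5,-1],"dr": [0,0,15],"fingers": -1},{"delta_pos": [-19.6,-14.0,-1],"dr": [0,0,20],"fingers": -1},{"delta_pos": [-24.5,-17.5,-1],"dr": [0,0,25],"fingers": -1}]'

```text
time: 0.72
tool_pos: [0.3382, 0.2604, 0.2366]
tool_rot: [3.141, -0.0, 2.403]
contact_force: [1.4, 0.6, 0.3]
opening: 0.0918
grip_force: 0.0
```

```bash
cat >> h.py <<'E'
def to(x,y,z,yawdeg=None):
    from scipy.spatial.transform import Rotation as Ro
    s=robot.observe();R=Ro.from_euler('xyz',s["tool_rot"])
    d=R.inv().apply(np.array([x,y,z])-s["tool_pos"])*100
    r=0 if yawdeg is None else (R.inv()*Ro.from_euler('xyz',[180,0,yawdeg],degrees=True)).as_rotvec(degrees=True)
    print("t",round(s["time"],2),"pos",np.round(s["tool_pos"],4),"rot",np.round(s["tool_rot"],3),"d",d.round(2),"dr",np.round(r,1),"q6",round(s["qpos"][5],2),"F",np.round(s["contact_force"],1),"open",round(s["opening"],4),"grip",round(s["grip_force"],1))
E
python3 -c "
from h import *
to(.518,.022,.236,138)"
```

```text
t 0.72 pos [0.3382 0.2604 0.2366] rot [ 3.141 -0.     2.403] d [-29.35  -5.51   0.06] dr [ 0.  -0.  -0.3] q6 -0.36 F [1.4 0.6 0.3] open 0.0918 grip 0.0
```

Call:
step_arm --increments '[{"delta_pos": [-5.9,-1.1,0],"dr": [0,0,0],"fingers": -1},{"delta_pos": [-11.8,-2.2,0],"dr": [0,0,0],"fingers": -1},{"delta_pos": [-17.7,-3.3,0],"dr": [0,0,0],"fingers": -1},{"delta_pos": [-23.5,-4.4,0],"dr": [0,0,0],"fingers": -1},{"delta_pos": [-29.4,-5.5,0],"dr": [0,0,0],"fingers": -1}]'

```text
time: 1.35
tool_pos: [0.5191, 0.0222, 0.2365]
tool_rot: [3.142, -0.001, 2.405]
contact_force: [1.2, -0.2, -0.6]
opening: 0.0918
grip_force: 0.0
```

```bash
python3 -c "
from h import *
p=viewer.camera_params('wrist');a=viewer.read_camera('wrist');cv2.imwrite('pics/w1.png',a[:,:,::-1])
to(.518,.022,.122,138)
print(proj('wrist',(.519,.022,.152)),proj('wrist',(.503,-.047,.104)))"
```

```text
t 1.4 pos [0.5231 0.0164 0.236 ] rot [-3.141  0.004  2.402] d [ 0.8   0.08 11.4 ] dr [-0.1  0.2 -0.4] q6 -0.94 F [ 3.3 -5.6  0.1] open 0.092 grip 0.0
[320.56296829 202.25720831] [256.99641392 223.48886538]
```

View pics/w1.png

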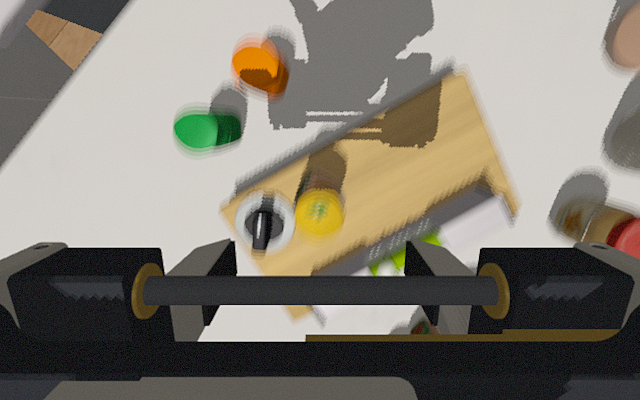

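The cap shows at (319,213) and the bar at (260,230), parallel to the pads, both as predicted (the image is slightly motion-blurred). Descending.

Call:
step_arm --increments '[{"delta_pos": [0,0,3],"dr": [0,0,0],"fingers": -1},{"delta_pos": [0,0,7],"dr": [0,0,0],"fingers": -1},{"delta_pos": [0,0,10],"dr": [0,0,0],"fingers": -1},{"delta_pos": [0,0,11.4],"dr": [0,0,0],"fingers": -1},{"delta_pos": [0,0,11.4],"dr": [0,0,0],"fingers": -1}]'

```text
time: 2.02
tool_pos: [0.518, 0.0241, 0.1222]
tool_rot: [-3.141, -0.001, 2.406]
contact_force: [-0.0, 0.4, 0.2]
opening: 0.092
grip_force: 0.0
```

Call:
step_arm --increments '[{"delta_pos": [0,0,0],"dr": [0,0,0],"fingers": 1},{"delta_pos": [0,0,0],"dr": [0,0,0],"fingers": 1},{"delta_pos": [0,0,0],"dr": [0,0,0],"fingers": 1},{"delta_pos": [0,0,0],"dr": [0,0,0],"fingers": 1},{"delta_pos": [0,0,0],"dr": [0,0,0],"fingers": 1}]' --newtons 15

```text
time: 2.65
tool_pos: [0.5184, 0.0238, 0.1228]
tool_rot: [3.142, 0.0, 2.405]
contact_force: [-0.3, 0.9, 0.4]
opening: 0.0465
grip_force: 2.3
```

Call:
step_arm --increments '[{"delta_pos": [0,0,0],"dr": [0,0,0],"fingers": 1},{"delta_pos": [0,0,0],"dr": [0,0,0],"fingers": 1},{"delta_pos": [0,0,0],"dr": [0,0,0],"fingers": 1},{"delta_pos": [0,0,-1],"dr": [0,0,0],"fingers": 1},{"delta_pos": [0,0,-2],"dr": [0,0,0],"fingers": 1}]' --newtons 15

```text
time: 3.28
tool_pos: [0.5185, 0.024, 0.1434]
tool_rot: [3.141, -0.0, 2.405]
contact_force: [1.0, 0.2, -1.7]
opening: 0.0448
grip_force: 14.6
```

```bash
python3 -c "
from h import *
to(.42,-.23,.19,138)
to(.42,-.23,.068,138)"
```

```text
t 3.27 pos [0.5185 0.024  0.1434] rot [ 3.141 -0.     2.405] d [ -9.76 -25.43  -4.67] dr [ 0.  -0.  -0.2] q6 -0.94 F [ 1.   0.2 -1.7] open 0.0448 grip 14.6
t 3.27 pos [0.5185 0.024  0.1434] rot [ 3.141 -0.     2.405] d [ -9.76 -25.44   7.53] dr [ 0.  -0.  -0.2] q6 -0.94 F [ 1.   0.2 -1.7] open 0.0448 grip 14.6
```

Call:
step_arm --increments '[{"delta_pos": [0,0,-3],"dr": [0,0,0],"fingers": 1},{"delta_pos": [0,0,-6],"dr": [0,0,0],"fingers": 1},{"delta_pos": [-1,-3,-6.5],"dr": [0,0,0],"fingers": 1},{"delta_pos": [-3,-8,-6.5],"dr": [0,0,0],"fingers": 1},{"delta_pos": [-5,-13,-6.5],"dr": [0,0,0],"fingers": 1}]'

```text
time: 3.9
tool_pos: [0.4678, -0.1071, 0.2087]
tool_rot: [3.141, 0.001, 2.407]
contact_force: [0.8, -0.4, -1.8]
opening: 0.0449
grip_force: 14.6
```

Call:
step_arm --increments '[{"delta_pos": [-2,-5,0],"dr": [0,0,0],"fingers": 1},{"delta_pos": [-4,-10,0],"dr": [0,0,0],"fingers": 1},{"delta_pos": [-4.8,-12.4,0],"dr": [0,0,0],"fingers": 1},{"delta_pos": [-4.8,-12.4,2],"dr": [0,0,0],"fingers": 1},{"delta_pos": [-4.8,-12.4,5],"dr": [0,0,0],"fingers": 1}]'

```text
time: 4.53
tool_pos: [0.421, -0.2312, 0.1586]
tool_rot: [3.141, 0.004, 2.404]
contact_force: [-0.6, -0.4, -1.3]
opening: 0.0449
grip_force: 14.6
```

```bash
python3 -c "
from h import *
a=viewer.read_camera('side');cv2.imwrite('pics/s2.png',cv2.resize(a[130:330,220:480,::-1],None,fx=3,fy=3))
to(.42,-.23,.067,138)"
```

```text
t 4.58 pos [ 0.4189 -0.2294  0.1545] rot [-3.141 -0.004  2.405] d [-0.16  0.02  8.74] dr [-0.  -0.2 -0.2] q6 -1.5 F [-2.1  0.9 -5.9] open 0.045 grip 14.6
```

View pics/s2.png

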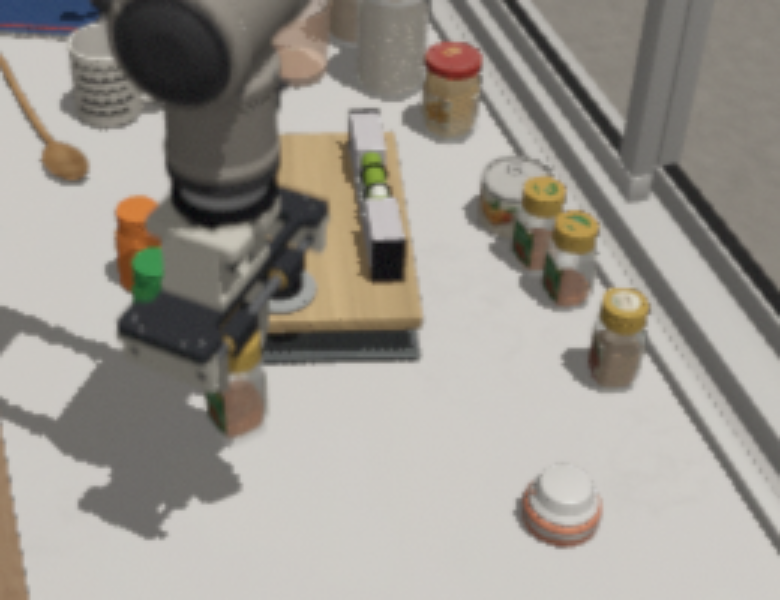

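The jar hangs upright in the gripper at (237,395) in the crop, with clear worktop below it. Lowering.

Call:
step_arm --increments '[{"delta_pos": [0,0,3],"dr": [0,0,0],"fingers": 1},{"delta_pos": [0,0,6],"dr": [0,0,0],"fingers": 1},{"delta_pos": [0,0,7.8],"dr": [0,0,0],"fingers": 1},{"delta_pos": [0,0,8.4],"dr": [0,0,0],"fingers": 1},{"delta_pos": [0,0,8.6],"dr": [0,0,0],"fingers": 1}]'

```text
time: 5.2
tool_pos: [0.4209, -0.2304, 0.0723]
tool_rot: [3.141, 0.001, 2.406]
contact_force: [0.6, -0.4, -0.7]
opening: 0.0452
grip_force: 14.6
```

Call:
step_arm --increments '[{"delta_pos": [0,0,0.2],"dr": [0,0,0],"fingers": 1},{"delta_pos": [0,0,0.3],"dr": [0,0,0],"fingers": 1},{"delta_pos": [0,0,0.4],"dr": [0,0,0],"fingers": 1},{"delta_pos": [0,0,0.5],"dr": [0,0,0],"fingers": 1},{"delta_pos": [0,0,0.5],"dr": [0,0,0],"fingers": 1}]'

```text
time: 5.82
tool_pos: [0.4204, -0.2301, 0.0667]
tool_rot: [3.142, -0.0, 2.405]
contact_force: [-0.1, -1.1, -0.7]
opening: 0.0452
grip_force: 14.6
```

Call:
step_arm --increments '[{"delta_pos": [0,0,0.1],"dr": [0,0,0],"fingers": 1},{"delta_pos": [0,0,0.1],"dr": [0,0,0],"fingers": 1},{"delta_pos": [0,0,0.2],"dr": [0,0,0],"fingers": 1},{"delta_pos": [0,0,0.2],"dr": [0,0,0],"fingers": 1},{"delta_pos": [0,0,0.2],"dr": [0,0,0],"fingers": 1}]'

```text
time: 6.45
tool_pos: [0.4213, -0.2309, 0.0658]
tool_rot: [3.141, 0.003, 2.406]
contact_force: [-0.6, -0.6, 10.0]
opening: 0.0451
grip_force: 15.7
```

Call:
step_arm --increments '[{"delta_pos": [0,0,-0.1],"dr": [0,0,0],"fingers": 0.2},{"delta_pos": [0,0,-0.1],"dr": [0,0,0],"fingers": -0.4},{"delta_pos": [0,0,-0.1],"dr": [0,0,0],"fingers": -1},{"delta_pos": [0,0,-0.1],"dr": [0,0,0],"fingers": -1},{"delta_pos": [0,0,-0.1],"dr": [0,0,0],"fingers": -1}]'

```text
time: 7.08
tool_pos: [0.4204, -0.23, 0.0655]
tool_rot: [3.142, -0.0, 2.405]
contact_force: [0.0, 0.4, -0.1]
opening: 0.0807
grip_force: 0.0
```

Call:
step_arm --increments '[{"delta_pos": [0,0,-0.5],"dr": [0,0,0],"fingers": -1},{"delta_pos": [0,0,-2],"dr": [0,0,0],"fingers": -1},{"delta_pos": [0,0,-6],"dr": [0,0,0],"fingers": -1},{"delta_pos": [0,0,-10],"dr": [0,0,0],"fingers": -1},{"delta_pos": [0,0,-12],"dr": [0,0,0],"fingers": -1}]'

```text
time: 7.7
tool_pos: [0.4211, -0.2306, 0.1883]
tool_rot: [3.141, 0.004, 2.405]
contact_force: [0.4, -0.1, 0.1]
opening: 0.0918
grip_force: 0.0
```

```bash
python3 -c "
from h import *
to(.502,-.048,.19,138)"
```

```text
t 7.7 pos [ 0.4211 -0.2306  0.1883] rot [3.141 0.004 2.405] d [ 6.26 18.96 -0.19] dr [ 0.   0.2 -0.2] q6 -1.5 F [ 0.4 -0.1  0.1] open 0.0918 grip 0.0
```

Call:
step_arm --increments '[{"delta_pos": [1.5,4.8,-1],"dr": [0,0,0],"fingers": -1},{"delta_pos": [3.2,9.6,-2],"dr": [0,0,0],"fingers": -1},{"delta_pos": [4.8,14.4,-3],"dr": [0,0,0],"fingers": -1},{"delta_pos": [6.3,19,-3],"dr": [0,0,0],"fingers": -1},{"delta_pos": [6.3,19,-3],"dr": [0,0,0],"fingers": -1}]'

```text
time: 8.32
tool_pos: [0.502, -0.0443, 0.216]
tool_rot: [3.141, 0.0, 2.41]
contact_force: [0.2, -0.5, -0.4]
opening: 0.092
grip_force: 0.0
```

```bash
python3 -c "
from h import *
viewer.read_camera('wrist');viewer.read_camera('wrist')
a=viewer.read_camera('wrist');cv2.imwrite('pics/w2.png',a[:,:,::-1])
cv2.imwrite('pics/w2c.png',cv2.resize(a[150:300,230:430,::-1],None,fx=4,fy=4,interpolation=cv2.INTER_CUBIC))
to(.502,-.048,.09,138)
print(proj('wrist',(.502,-.048,.104)))
for d in (-45,-42,-39): print(d,proj('wrist',(.502+.021*np.cos(np.radians(d)),-.048+.021*np.sin(np.radians(d)),.104)),proj('wrist',(.502-.021*np.cos(np.radians(d)),-.048-.021*np.sin(np.radians(d)),.104)))"
```

```text
t 8.47 pos [ 0.501  -0.0476  0.2157] rot [-3.141 -0.     2.405] d [-0.11  0.04 12.57] dr [-0.  -0.  -0.2] q6 -1.08 F [-0.1 -0.4 -0. ] open 0.0917 grip 0.0
[319.3575424  202.94491343]
-45 [318.25097579 225.30143903] [320.51052584 179.65060499]
-42 [319.46607839 225.32700373] [319.24444849 179.62289712]
-39 [320.68090195 225.2924552 ] [317.97870116 179.66045357]
```

View pics/w2c.png

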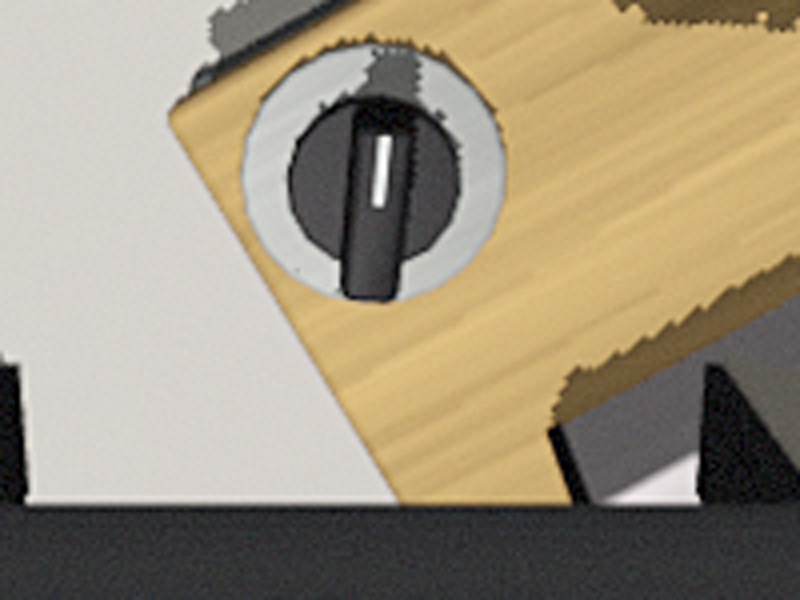

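The bar's top runs from (383,130) to (371,297) in the crop. That puts it about 4 mm from the prediction and about 4.5° further clockwise. Correcting.

```bash
python3 -c "
from h import *
a=onz('wrist',230+383/4,150+130/4,.104);b=onz('wrist',230+371/4,150+297/4,.104);d=b-a
m=(a+b)/2;print(m,np.linalg.norm(d),np.degrees(np.arctan2(d[1],d[0])))
c=onz('wrist',230+374/4,150+172/4,.063);print('collar',c)
m=(m+c)/2
to(m[0],m[1],.085,180+np.degrees(np.arctan2(d[1],d[0])))"
```

```text
[ 0.50545978 -0.04531389  0.104     ] 0.038508435487257464 -45.98708639328991
collar [ 0.50537584 -0.04554874  0.063     ]
t 8.47 pos [ 0.501  -0.0476  0.2157] rot [-3.141 -0.     2.405] d [-0.19  0.46 13.07] dr [-0.  -0.   3.8] q6 -1.08 F [-0.1 -0.4 -0. ] open 0.0917 grip 0.0
```

Call:
step_arm --increments '[{"delta_pos": [-0.2,0.5,3],"dr": [0,0,4],"fingers": -0.5},{"delta_pos": [-0.2,0.5,7],"dr": [0,0,4],"fingers": -0.5},{"delta_pos": [-0.2,0.5,11],"dr": [0,0,4],"fingers": -0.5},{"delta_pos": [-0.2,0.5,13],"dr": [0,0,4],"fingers": -0.5},{"delta_pos": [-0.2,0.5,13.3],"dr": [0,0,4],"fingers": -0.5}]'

```text
time: 9.1
tool_pos: [0.505, -0.0458, 0.0816]
tool_rot: [-3.14, -0.003, 2.334]
contact_force: [-0.3, -0.3, 0.7]
opening: 0.0688
grip_force: 0.0
```

Call:
step_arm --increments '[{"delta_pos": [0,0,0.2],"dr": [0,0,0],"fingers": 1},{"delta_pos": [0,0,0.2],"dr": [0,0,0],"fingers": 1},{"delta_pos": [0,0,0.2],"dr": [0,0,0],"fingers": 1},{"delta_pos": [0,0,0.2],"dr": [0,0,0],"fingers": 1},{"delta_pos": [0,0,0.2],"dr": [0,0,0],"fingers": 1}]' --newtons 40

```text
time: 9.72
tool_pos: [0.5063, -0.0446, 0.0809]
tool_rot: [3.141, 0.0, 2.336]
contact_force: [-0.1, -0.5, 0.1]
opening: 0.0232
grip_force: 0.0
```

Call:
step_arm --increments '[{"delta_pos": [0,0,0],"dr": [0,0,0],"fingers": 1},{"delta_pos": [0,0,0],"dr": [0,0,0],"fingers": 1},{"delta_pos": [0,0,0],"dr": [0,0,0],"fingers": 1},{"delta_pos": [0,0,0],"dr": [0,0,0],"fingers": 1},{"delta_pos": [0,0,0],"dr": [0,0,0],"fingers": 1}]' --newtons 40

```text
time: 10.35
tool_pos: [0.5051, -0.0459, 0.0807]
tool_rot: [-3.139, -0.0, 2.336]
contact_force: [-4.8, -7.0, 3.0]
opening: 0.0135
grip_force: 39.9
```

Gripped the bar (opening 13.5 mm). Pressing down.

Call:
step_arm --increments '[{"delta_pos": [0,-0.1,0.15],"dr": [0,0,0],"fingers": 1},{"delta_pos": [0,-0.1,0.3],"dr": [0,0,0],"fingers": 1},{"delta_pos": [0,-0.1,0.45],"dr": [0,0,0],"fingers": 1},{"delta_pos": [0,-0.1,0.6],"dr": [0,0,0],"fingers": 1},{"delta_pos": [0,-0.1,0.6],"dr": [0,0,0],"fingers": 1}]'

```text
time: 10.98
tool_pos: [0.5051, -0.0468, 0.0758]
tool_rot: [-3.14, 0.001, 2.336]
contact_force: [-6.6, -6.9, 12.6]
opening: 0.0139
grip_force: 39.9
```

Call:
step_arm --increments '[{"delta_pos": [0,-0.1,0.05],"dr": [0,0,0],"fingers": 1},{"delta_pos": [0,-0.1,0.1],"dr": [0,0,0],"fingers": 1},{"delta_pos": [0,-0.1,0.15],"dr": [0,0,0],"fingers": 1},{"delta_pos": [0,-0.1,0.15],"dr": [0,0,0],"fingers": 1},{"delta_pos": [0,-0.1,0.15],"dr": [0,0,0],"fingers": 1}]'

```text
time: 11.6
tool_pos: [0.505, -0.047, 0.0747]
tool_rot: [-3.141, 0.002, 2.336]
contact_force: [-5.1, -4.2, 14.2]
opening: 0.0139
grip_force: 39.9
```

```bash
python3 -c "
from h import *
a=viewer.read_camera('side');cv2.imwrite('pics/s3.png',cv2.resize(a[150:250,260:400,::-1],None,fx=5.7,fy=5.7,interpolation=cv2.INTER_CUBIC))
b=viewer.read_camera('top');cv2.imwrite('pics/t3.png',cv2.resize(b[145:250,245:385,::-1],None,fx=5.7,fy=5.7,interpolation=cv2.INTER_CUBIC))
to(.505,-.0455,.075)"
```

```text
t 11.7 pos [ 0.5049 -0.047   0.0747] rot [-3.141e+00  2.000e-03  2.336e+00] d [ 0.1   0.11 -0.03] dr 0 q6 -1.01 F [-4.6 -4.1 13.8] open 0.0143 grip 39.9
```

View pics/s3.png

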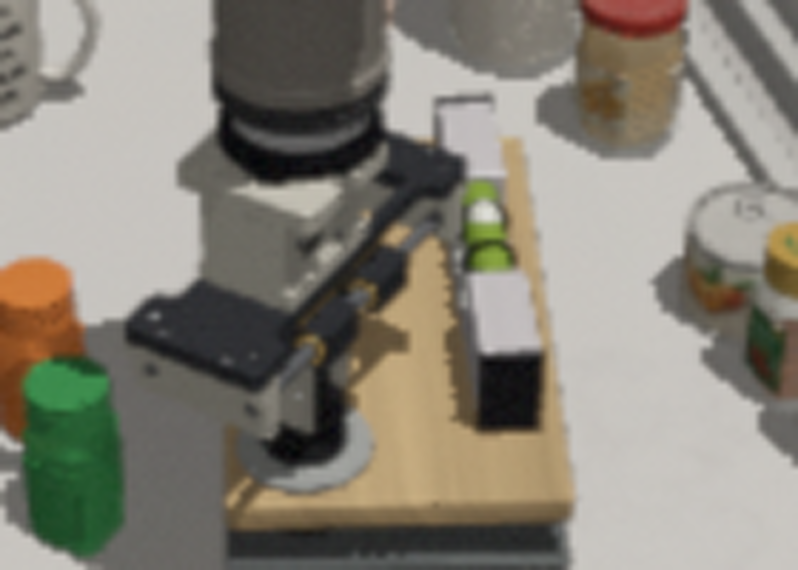

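The pressed board has moved the bubble to the far (hinge) side: it's at (487,213), beyond the near line at (490,250). I'll push a bit more firmly and start the clockwise turn.

Call:
step_arm --increments '[{"delta_pos": [0,-0.05,0.1],"dr": [0,0,0],"fingers": 1},{"delta_pos": [0,-0.05,0.1],"dr": [0,0,5],"fingers": 1},{"delta_pos": [0,-0.05,0.1],"dr": [0,0,10],"fingers": 1},{"delta_pos": [0,-0.05,0.1],"dr": [0,0,15],"fingers": 1},{"delta_pos": [0,-0.05,0.1],"dr": [0,0,20],"fingers": 1}]' --newtons 50

```text
time: 12.32
tool_pos: [0.5051, -0.0472, 0.0747]
tool_rot: [3.14, 0.003, 1.985]
contact_force: [-6.5, -1.4, 22.3]
opening: 0.0138
grip_force: 50.0
```

```bash
cat > bub.py <<'E'
from h import *
# level frame guess from stand: measure bubble in world on plane z=.099, along stand y axis
yaw=np.radians(-12.85); ey=np.array([-np.sin(yaw),np.cos(yaw)])
for n in("side","top"):
    for k in range(2): a=viewer.read_camera(n)
    h=cv2.cvtColor(a,cv2.COLOR_RGB2HSV)
    m=np.zeros(a.shape[:2],np.uint8)
    c=[proj(n,(.622+s*.04*ey[0]+q*.014*ey[1],.045+s*.04*ey[1]-q*.014*ey[0],.099)) for s,q in((1,1),(1,-1),(-1,-1),(-1,1))]
    cv2.fillConvexPoly(m,np.int32(np.round(c)),1)
    g=(m>0)&(h[...,1]>120)&(h[...,0]>28)&(h[...,0]<60)&(h[...,2]>40)
    # vial axis profile: sample along principal axis of green
    ys,xs=np.nonzero(g)
    if len(xs)<15: print(n,"few green",len(xs)); continue
    lo=lambda:None
    prof=[]
    ctr=np.array([xs.mean(),ys.mean()]);P=onz(n,*ctr,.099)
    for t in np.arange(-.04,.0401,.002):
        q=proj(n,(P[0]+t*ey[0],P[1]+t*ey[1],.099)); px=cv2.getRectSubPix(a,(1,1),tuple(map(float,q)))[0,0]
        prof.append("%d:%d/%d"%(round(t*1000),px[1],px[2]))
    print(n,len(xs),P.round(4)," ".join(prof))
to(.505,-.0455,.075)
E
python3 bub.py
```

```text
side few green 10
top 155 [0.6221 0.0418 0.099 ] -40:174/179 -38:151/151 -36:120/102 -34:96/49 -32:106/38 -30:109/37 -28:110/37 -26:111/38 -24:111/37 -22:112/38 -20:113/39 -18:112/38 -16:111/37 -14:97/33 -12:83/29 -10:80/30 -8:103/36 -6:114/40 -4:116/41 -2:115/39 0:115/39 2:116/41 4:118/47 6:124/67 8:137/101 10:151/131 12:162/152 14:165/156 16:159/150 18:146/137 20:125/117 22:123/112 24:121/101 26:118/81 28:116/52 30:120/47 32:120/43 34:118/42 36:120/43 38:118/42 40:118/47
t 12.53 pos [ 0.5052 -0.0472  0.0747] rot [3.140e+00 3.000e-03 1.987e+00] d [ 0.16  0.05 -0.03] dr 0 q6 -0.66 F [-5.5 -2.9 22.1] open 0.0137 grip 50.0
```

Top view, along the vial from its green centroid: lines at -11 and +21 mm, so the centre is at about +5; the bubble's middle is at about +16. It needs about 11 mm, or 0.55 rad. Turning 28° while easing the push.

Call:
step_arm --increments '[{"delta_pos": [0,0,-0.02],"dr": [0,0,7],"fingers": 1},{"delta_pos": [0,0,-0.05],"dr": [0,0,14],"fingers": 1},{"delta_pos": [0,0,-0.1],"dr": [0,0,21],"fingers": 1},{"delta_pos": [0,0,-0.1],"dr": [0,0,28],"fingers": 1},{"delta_pos": [0,0,-0.1],"dr": [0,0,28],"fingers": 1}]'

```text
time: 13.15
tool_pos: [0.5053, -0.0471, 0.0761]
tool_rot: [3.138, 0.001, 1.497]
contact_force: [-6.2, -1.6, 23.2]
opening: 0.0138
grip_force: 50.0
```

Call:
step_arm --increments '[{"delta_pos": [0,0,0],"dr": [0,0,0],"fingers": 1},{"delta_pos": [0,0,0],"dr": [0,0,0],"fingers": 1},{"delta_pos": [0,0,0],"dr": [0,0,0],"fingers": 1},{"delta_pos": [0,0,0],"dr": [0,0,0],"fingers": 1},{"delta_pos": [0,0,0],"dr": [0,0,0],"fingers": 1}]'

```text
time: 13.78
tool_pos: [0.5053, -0.0471, 0.076]
tool_rot: [3.138, 0.001, 1.498]
contact_force: [-6.3, -1.1, 24.0]
opening: 0.0133
grip_force: 50.0
```

```bash
python3 bub.py
```

```text
side few green 0
top 147 [0.6229 0.045  0.099 ] -40:131/126 -38:94/62 -36:99/42 -34:106/36 -32:108/36 -30:110/37 -28:109/37 -26:110/36 -24:110/36 -22:111/38 -20:111/38 -18:105/36 -16:93/34 -14:86/32 -12:96/34 -10:111/39 -8:115/48 -6:125/79 -4:139/112 -2:153/141 0:161/152 2:165/155 4:165/154 6:161/150 8:150/139 10:134/119 12:116/92 14:98/62 16:88/41 18:91/35 20:102/37 22:115/41 24:119/44 26:122/44 28:120/42 30:118/41 32:117/41 34:116/40 36:115/41 38:116/49 40:122/83
t 13.97 pos [ 0.5053 -0.0471  0.076 ] rot [3.138e+00 1.000e-03 1.498e+00] d [ 0.15 -0.04  0.1 ] dr 0 q6 -0.17 F [-7.  -1.6 23.8] open 0.014 grip 50.0
```

Bubble is about +2 mm off centre now. A final 5° of turn.

Call:
step_arm --increments '[{"delta_pos": [0,0,0],"dr": [0,0,2.5],"fingers": 1},{"delta_pos": [0,0,0],"dr": [0,0,5],"fingers": 1},{"delta_pos": [0,0,0],"dr": [0,0,5],"fingers": 1},{"delta_pos": [0,0,0],"dr": [0,0,5],"fingers": 1},{"delta_pos": [0,0,0],"dr": [0,0,5],"fingers": 1}]'

```text
time: 14.6
tool_pos: [0.5053, -0.0471, 0.0762]
tool_rot: [3.138, 0.001, 1.411]
contact_force: [-7.1, -1.6, 24.3]
opening: 0.0136
grip_force: 50.0
```

Call:
step_arm --increments '[{"delta_pos": [0,0,0],"dr": [0,0,0],"fingers": 1},{"delta_pos": [0,0,0],"dr": [0,0,0],"fingers": 1},{"delta_pos": [0,0,0],"dr": [0,0,0],"fingers": 1},{"delta_pos": [0,0,0],"dr": [0,0,0],"fingers": 1},{"delta_pos": [0,0,0],"dr": [0,0,0],"fingers": 1}]'

```text
time: 15.22
tool_pos: [0.5053, -0.0471, 0.0762]
tool_rot: [3.138, 0.001, 1.411]
contact_force: [-7.0, -1.1, 25.7]
opening: 0.0137
grip_force: 50.0
```

```bash
python3 bub.py; python3 -c "
from h import *
b=viewer.read_camera('top');cv2.imwrite('pics/t4.png',cv2.resize(b[145:285,265:465,::-1],None,fx=4,fy=4,interpolation=cv2.INTER_CUBIC))"
```

```text
side few green 0
top 149 [0.6229 0.0457 0.099 ] -40:118/105 -38:90/51 -36:101/36 -34:104/34 -32:105/34 -30:107/35 -28:107/35 -26:109/37 -24:110/38 -22:111/38 -20:109/35 -18:98/33 -16:88/31 -14:81/29 -12:101/36 -10:114/51 -8:123/76 -6:135/110 -4:149/134 -2:158/147 0:163/153 2:164/153 4:161/150 6:152/141 8:137/124 10:119/96 12:105/65 14:91/40 16:74/27 18:82/30 20:99/34 22:114/40 24:119/44 26:119/43 28:119/42 30:119/42 32:118/42 34:117/41 36:117/44 38:120/57 40:126/96
t 15.43 pos [ 0.5053 -0.0471  0.0762] rot [3.138e+00 1.000e-03 1.411e+00] d [ 0.15 -0.06  0.12] dr 0 q6 -0.08 F [-5.7 -1.9 25.7] open 0.0135 grip 50.0
```

View pics/t4.png

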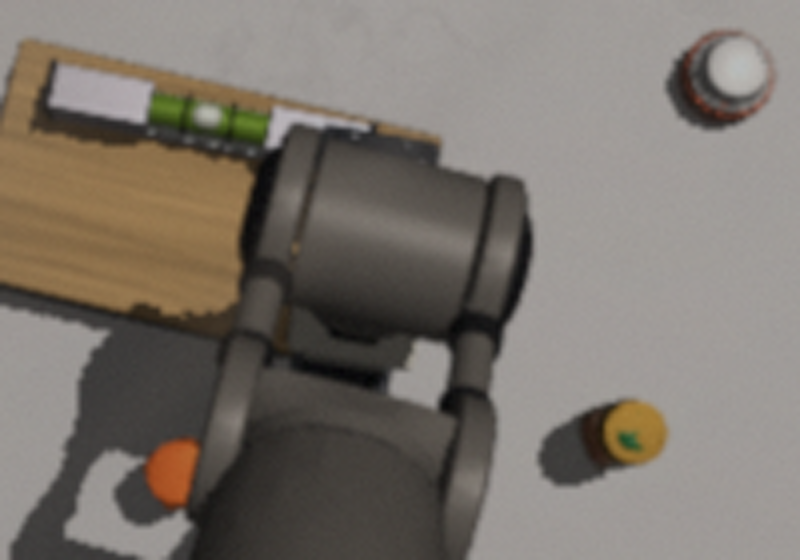

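The bubble at (208,115) sits between its lines, about 0.5 mm off centre. The jar stands upright at (632,435). The push is 25 N, well past the 14 N needed at the stop. Handing in.

```bash
python3 -c "
from cell import robot
print(robot.hand_in())"
```

```text
the job is handed in; nothing more can be done
None
```

I handed the job in at about 15.5 s: the jar stands upright on the worktop, the knob is still held with the board pressed down at about 25 N, and the bubble is about 0.5 mm off centre; the hand-in returned no verdict.

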